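# Tip the parts tray so its tins slide to the pick-up end

### The arm

A 6-joint arm with a two-finger parallel gripper is mounted at the origin on a cart in front of the work surface, level with it; the furniture and walls round the work are solid. World frame = base frame: x ahead of the robot, y to its left, z up, the work surface at z = 0. Lengths are in m, angles in rad, forces in N, time in s.
With the tool pointing down it reaches from about 0.25 to 0.725 m from the base axis. Payload 4 kg.
Tool frame: the origin (TCP) lies midway between the tips of the shut fingers; the grasp point (between the pads) lies 19 mm behind it (bot.grip_point_offset is the distance from the TCP to the grasp point, in m); z points along the fingers, y is the line along which they close (so a half turn about z gives the same grasp; the last joint's range is limited). The gripper opens to 85 mm and grips with 20 to 120 N. Pads are 22 mm wide; open, the fingers measure 114 mm over their backs; the gripper's body (76 mm by 85 mm) begins 54 mm behind the grasp point. The pads swing forward as they close: fully open they stand 13 mm farther back than shut.
Start: joints at [-1.305, 0.241, 0.005, 1.335, 0, 1.571], TCP at [0.131, -0.482, 0.231] pointing down, gripper open.
Joint ranges: [-2.72, 2.72], [-1.05, 1.87], [-1.09, 1.28], [-1.99, 2.15], [-1.42, 1.44], [-3.14, 3.14]. Speed limits (rad/s): [2.79, 2.79, 3.14, 3.14, 3.14, 3.14].

### API

Orientations are given as a unit quaternion [x, y, z, w].
In Python, from workcell import bot gives the robot as it stands.
- The arm moves only by the tool step_arm, never from a script. Its argument "targets" is text: rows parted by semicolons, each of 7 numbers parted by spaces: the opening, from -1 (shut) to 1 (fully open), so that 0 is half open, then the shift along the world's x, y, z normalised to -1 to 1, where 1 is 0.5 m, then the turn, a rotation vector about the world's x, y, z normalised to -1 to 1, where 1 is pi/4 rad. In form: gripper x y z wx wy wz; .... A call has 1 to 10 rows; each row is the pose to reach, as a shift and turn from the pose commanded when the call began; what a row does not reach only later rows make up. A row lasts 1/12 s, in which the tool goes at most 41.7 mm and 7.16 degrees, less where a joint would pass 70% of its speed; a pose out of reach is approached as far as the arm can. A call with a number of a shift or a turn outside -1 to 1 is refused whole. A call with a gripper value outside its range is refused whole. The fingers move at their own pace and stop on an object; the grip force is fixed at half the most. Time passes only in rows, so rows that repeat a pose let the fingers close. It gives the time, the measured TCP pose, the force, the opening and the grip force at its end, in the units of the state.
- bot.get_obs(): the state, without advancing time (a new reading comes with each control period).
- bot.camera(name): name is "side" or "top"; returns the picture (384x512x3 uint8, red, green, blue); there is no depth.
- bot.camera_info(name): a dict with "vertical_fov" (degrees; the focal length in pixels is half the picture's height over the tangent of half this angle, whatever the lens; pixels are square), "cx", "cy" (the principal point, pixels), "pose" (4x4, takes a point from camera to world coordinates). Camera axes: x right, y up, looking along -z (the intrinsics and any distortion apply to the point x, -y, -z); pixel columns grow to the right and rows downward; lengths in m; the calibration is good to about 2 mm. A picture is of the moment at which its call begins. camera_info takes no time and is no camera call.
- bot.job_done(): hands the job in; it is judged then, once.
The state is a dict: "clock": time; "joint_pos": joint angles; "joint_vel": joint speeds; "tau": joint torques, N m; "eef_pos": TCP position; "tool_rot": TCP orientation; "ft_force": force on the tool from outside, world axes, zero at the start; "ft_torque": the same for the moment, N m; "grip_width": finger opening in m; "grasp_force": force on a finger pad.
Only numpy, scipy, OpenCV 4.12 (cv2) and the standard library are available. Lean on these libraries where they do the work, as an engineer would, in place of code of your own. Each camera call takes 0.05 s, during which the arm holds its last target. There are 200 camera calls.

### The job

Without touching the two little tins, tip the hinged tray by pushing down the ledge at its right-hand end until it sits on the stop underneath, and hold it pressed there with about 10 N until both tins have slid to that end. Then push the left-hand ledge down until the tray is level on its rest again, with the tins still at the right-hand end. Never push on the tray with more than 25 N, and leave the reel, cutters and loupe beside it where they are.

Things in the scene. Friction and masses are not known exactly. Their poses are not given: they have to be found in the camera images.
- stand: fixed dark steel stand of the tipping tray: base plate 150 x 200 x 12 mm, two uprights 120 mm high beside the tray's middle, a rubber-topped rest post under its left end and an adjustable rubber-domed stop screw under its right end, 85 mm from the hinge axis; origin under the centre of the base plate, on the desk; y along the trough to the left end, x across it, away from the robot
- tray: aluminium trough, outside 92 (x) by 238 mm (y), walls 4 mm thick rising 25 mm over the smooth floor (floor inside: x -42 to 42, y -115 to 115 mm); at each end a flat ledge 66 mm wide, 4 mm thick, level with the floor, sticks out 41 mm, to 160 mm from the hinge axis. Origin on the hinge axis, 105 mm over the desk, at the middle of the floor's upper side; y to the left end, z out of the floor
- tilt (a joint): hinge of the tray, axis along the stand's x: 0 = level on its rest, where it halts, grows as the right end goes down. Stiff: it stays where it is left; 2 to 5 N on a ledge turn it, and only at the stop or rest does the force rise above that. The stop screw's setting is not given: the tray stops between 0.40 and 0.60 rad, found by feel. The tins start to slide at 0.15 to 0.3 rad
- right_ledge (a point): middle of the upper side of the right-hand ledge, 138 mm from the hinge axis (tray y = -138 mm), 21 mm outside the end wall's middle; 105 mm above the desk when level. Press here to tip
- left_ledge (a point): middle of the upper side of the left-hand ledge, 138 mm from the hinge axis (tray y = +138 mm). Press here to level the tray
- jar: flat round white tin with a pale square label on its lid, 47 mm across and 18 mm high, standing loose in the left part of the trough; origin at the centre of its underside. About 0.05 kg
- tin: small round tan tin, 25 mm across and 24 mm high, standing loose in the left part of the trough; origin at the centre of its underside. About 0.06 kg
- reel: reel of solder, black flanges, 58 mm across, 36 mm high, standing on the desk beyond the tray, to the right of the mug; origin at the centre of its underside; stays where it is
- loupe: black eye loupe, 33 mm across, 28 mm high, on the 6 mm thick blue mat right of the tray; origin at the centre of its underside; stays where it is
- cutters: flush cutters with red handles, 52 x 132 x 10 mm, lying on the blue mat right of the tray; origin at the centre of the underside; stay where they are
Not all that is in view belongs to the job. What is meant by the tin is not turquoise or yellow, and is the larger of those in its own colour.

How it is judged:
By the outcome, as a careful person would: the job done as asked, in the order asked, and still so for the second after the job is handed in, with the robot touching nothing.
It also fails if it takes over 61 s, if anything falls off the work surface, if the arm or the gripper's body presses on something with over 40 N, if the wrist force passes 120 N, or if a joint passes its speed limit or range.

## Working session

There is one attempt and no reset: what is moved stays moved. The work goes in short steps, Python scripts to look and compute and a tool call to move; the robot and the scene stay as the last step left them, time stands still between calls to the robot, and variables do not carry over. Pictures are saved under pics/ and viewed, at most 10 in all, crops included, and the job is handed in when it is done.

Besides the shell and the picture viewer there is one more tool, called after "Request:" as name(argument=value, ...) on one line, values as JSON. step_arm: Moves the arm, as the interface text tells. Scaled input: -1 to 1 covers 0.5 m each way for a shift and pi/4 rad each way for a turn. Its arguments: {"type":"object","properties":{"targets":{"type":"string"}},"required":["targets"]}

```bash
mkdir -p pics; python3 - <<'E'
from workcell import bot
import cv2,numpy as np
for n in("side","top"):
    cv2.imwrite(f"pics/{n}0.png",cv2.cvtColor(bot.camera(n),cv2.COLOR_RGB2BGR))
    i=bot.camera_info(n);print({k:(np.round(v,4).tolist() if k=="pose" else v) for k,v in i.items()})
o=bot.get_obs();print(o)
E
```

```text
{'vertical_fov': 50.16524414256906, 'cx': 254.61301530048405, 'cy': 193.06224751742778, 'pose': [[-0.9538, 0.1255, -0.2731, 0.2755], [-0.3005, -0.4049, 0.8636, 0.8393], [-0.0022, 0.9057, 0.4239, 0.4962], [0.0, 0.0, 0.0, 1.0]]}
{'vertical_fov': 47.56785353710056, 'cx': 248.7318863371818, 'cy': 188.89941710751094, 'pose': [[0.0058, 0.999, -0.045, 0.4909], [-0.9998, 0.0049, -0.0196, -0.0213], [-0.0194, 0.0451, 0.9988, 1.2943], [0.0, 0.0, 0.0, 1.0]]}
{'clock': 0.1, 'joint_pos': array([-1.30497877e+00,  2.41325374e-01,  3.83918209e-03,  1.33522446e+00,
        6.19030064e-06,  1.57078510e+00]), 'joint_vel': array([ 5.41303120e-04, -1.04859897e-03,  2.16925288e-03, -1.48853409e-03,
       -8.88221188e-06,  1.44159252e-04]), 'tau': array([ 2.09937394e-05, -3.73137939e+01,  2.53009719e+01,  1.08641689e-02,
       -5.12856991e-05, -2.53074609e-05]), 'eef_pos': array([ 0.13119719, -0.48187389,  0.23050058]), 'tool_rot': array([ 9.91179424e-01,  1.32523328e-01, -1.23767729e-04, -9.49130412e-04]), 'ft_force': array([ 0.3011662 , -0.19507332, -0.1631703 ]), 'ft_torque': array([-0.00420325, -0.02649513, -0.01326065]), 'grasp_force': 0.0, 'grip_width': 0.08516130695636023}
```

View pics/side0.png

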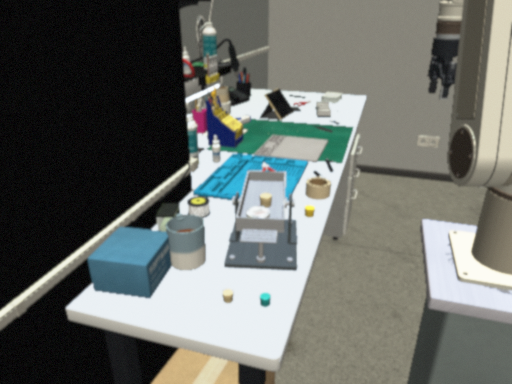

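View pics/top0.png

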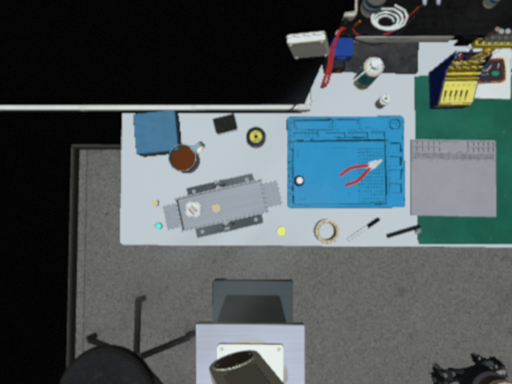

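The side view shows the tray on its stand around (262,210), and the top view shows it at cols 165-282, rows 178-232. In the top view:
- Jar: white, at about (193,209).
- Tins: tan in the trough (216,209), small tan on the desk (156,203), turquoise (158,226), yellow (281,231). The one meant is the tan tin in the trough: it's the larger of the tan ones and stands with the jar.
- Reel at (256,136), loupe at (299,181), cutters at (362,172).

I'll confirm this in one enlarged crop.

```bash
cat > h.py <<'E'
from workcell import bot
import cv2,numpy as np
def ray(n,uv):
    i=bot.camera_info(n);f=192/np.tan(np.radians(i["vertical_fov"])/2);P=np.array(i["pose"])
    d=P[:3,:3]@np.array([(uv[0]-i["cx"])/f,-(uv[1]-i["cy"])/f,-1]);return P[:3,3],d
def plane(n,uv,z):
    o,d=ray(n,uv);return o+d*(z-o[2])/d[2]
def proj(n,p):
    i=bot.camera_info(n);f=192/np.tan(np.radians(i["vertical_fov"])/2);P=np.array(i["pose"])
    c=P[:3,:3].T@(np.array(p)-P[:3,3]);return i["cx"]+f*c[0]/-c[2],i["cy"]-f*c[1]/-c[2]
def two(a,b):
    (o1,d1),(o2,d2)=ray("top",a),ray("side",b)
    s=np.linalg.lstsq(np.c_[d1,-d2],o2-o1,rcond=None)[0]
    p,q=o1+s[0]*d1,o2+s[1]*d2;return (p+q)/2,np.linalg.norm(p-q)
E
python3 - <<'E'
import cv2,numpy as np
a=cv2.imread('pics/top0.png')[165:245,148:298];b=cv2.imread('pics/side0.png')[155:275,210:330]
a=cv2.resize(a,None,fx=5,fy=5,interpolation=cv2.INTER_CUBIC);b=cv2.resize(b,None,fx=5,fy=5,interpolation=cv2.INTER_CUBIC)
cv2.imwrite('pics/ta.png',a);cv2.imwrite('pics/sa.png',b)
E
```

```text
(no output)
```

View pics/ta.png

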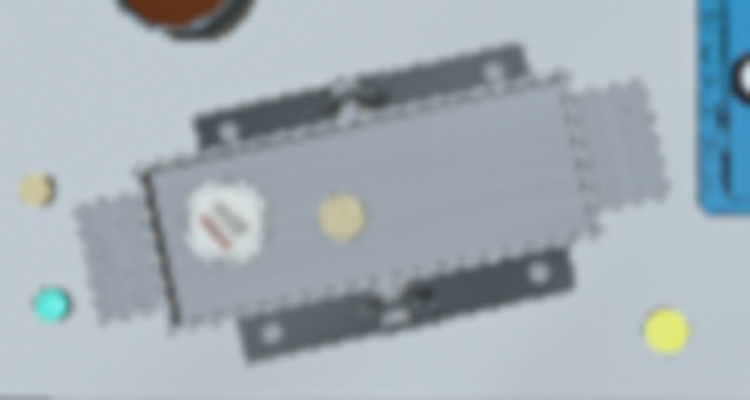

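View pics/sa.png

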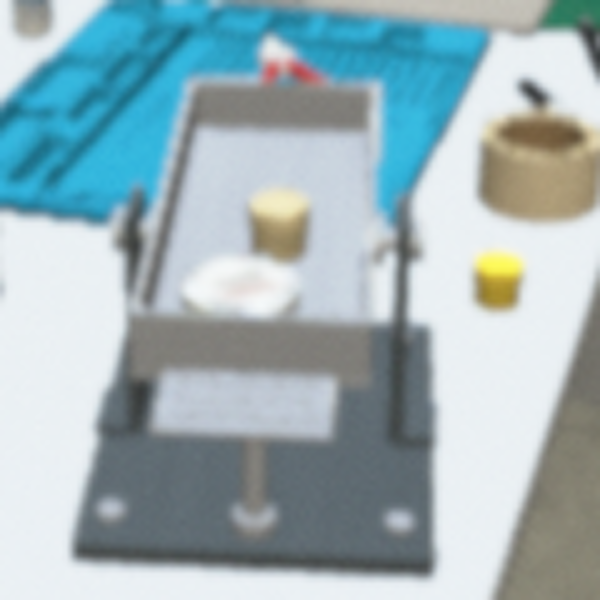

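The crops confirm it. The tan tin in the trough (crop 342,217) is clearly larger than the tan one on the desk (36,188). The jar is at (226,222). The left ledge's outer corners are at crop (78,207) and (104,322), and the right ledge's at (642,82) and (668,195).

```bash
python3 - <<'E'
from h import *
T=lambda u,v:((u-2)/5+148,(v-2)/5+165); S=lambda u,v:((u-2)/5+210,(v-2)/5+155)
c={k:plane("top",T(*v),.105) for k,v in dict(Ln=(104,322),Lf=(78,207),Rf=(642,82),Rn=(668,195)).items()}
for k in c: print(k,c[k].round(4))
L=(c['Ln']+c['Lf'])/2;R=(c['Rn']+c['Rf'])/2
C=(L+R)/2;u=(L-R);print("len",np.linalg.norm(u));u/=np.linalg.norm(u)
print("C",C.round(4),"u",u.round(4),"yaw",np.arctan2(-u[0],u[1]))
print("RL",(C-.138*u).round(4),"LL",(C+.138*u).round(4))
for a,b in (((104,322),(335,437)),((78,207),(148,432))): print(two(T(*a),S(*b)))
for k,v in dict(jar=(226,222)).items(): print(k,plane("top",T(*v),.123).round(3))
print("tin",plane("top",T(342,217),.129).round(3))
# mat edge, near-left corner
print("mat",plane("top",(288,207),.006),"mug handle",plane("top",(202,148),.05))
print("loupe",plane("top",(299,181),.034),"edge table",plane("top",(200,243),0))
E
```

```text
Ln [0.4338 0.221  0.105 ]
Lf [0.4965 0.2361 0.105 ]
Rf [ 0.5665 -0.0723  0.105 ]
Rn [ 0.5048 -0.0866  0.105 ]
len 0.31597485610702514
C [0.5004 0.0746 0.105 ] u [-0.2233  0.9748  0.    ] yaw 0.2251510019807175
RL [ 0.5312 -0.06    0.105 ] LL [0.4696 0.2091 0.105 ]
(array([0.43152592, 0.22139997, 0.10038071]), np.float64(0.004174797665455991))
(array([0.49610266, 0.2371273 , 0.09986607]), np.float64(0.0008248294170091491))
jar [0.489 0.152 0.123]
tin [0.492 0.089 0.129]
mat [ 0.49609369 -0.11211634  0.006     ] mug handle [0.66414986 0.13839525 0.05      ]
loupe [ 0.57130107 -0.1417763   0.034     ] edge table [0.38799344 0.14773317 0.        ]
```

Request:
step_arm(targets="-1 0.4 0.42 0 0 0 0.975;-1 0.4 0.42 0 0 0 0.975;-1 0.4 0.42 0 0 0 0.975;-1 0.4 0.42 0 0 0 0.975;-1 0.4 0.42 0 0 0 0.975;-1 0.4 0.42 0 0 0 0.975;-1 0.4 0.42 0 0 0 0.975;-1 0.4 0.42 0 0 0 0.975;-1 0.4 0.42 0 0 0 0.975")

```text
clock: 0.85
eef_pos: [0.3324, -0.2706, 0.231]
tool_rot: [0.869, 0.496, -0.0, -0.0]
ft_force: [-0.7, -0.5, -0.8]
grip_width: 0.0002
grasp_force: 0.0
```

Request:
step_arm(targets="-1 0.4 0.42 0 0 0 0.975;-1 0.4 0.42 0 0 0 0.975;-1 0.4 0.42 0 0 0 0.975;-1 0.4 0.42 0 0 0 0.975;-1 0.4 0.42 0 0 0 0.975;-1 0.4 0.42 0 0 0 0.975;-1 0.4 0.42 0 0 0 0.975;-1 0.4 0.42 0 0 0 0.975;-1 0.4 0.42 0 0 0 0.975;-1 0.4 0.42 0 0 0 0.975")

```text
clock: 1.68
eef_pos: [0.5305, -0.0639, 0.2306]
tool_rot: [0.623, 0.782, -0.001, -0.001]
ft_force: [-0.9, -0.6, -0.3]
grip_width: -0.0002
grasp_force: 0.0
```

Request:
step_arm(targets="-1 0 0 -0.08 0 0 0;-1 0 0 -0.16 0 0 0;-1 0 0 -0.21 0 0 0;-1 0 0 -0.21 0 0 0")

```text
clock: 2.02
eef_pos: [0.5254, -0.0642, 0.1208]
tool_rot: [0.624, 0.781, -0.003, -0.005]
ft_force: [-0.4, -1.0, 0.5]
grip_width: 0.0
grasp_force: 0.0
```

```bash
python3 - <<'E'
from h import *
t=cv2.cvtColor(bot.camera("top"),cv2.COLOR_RGB2BGR);s=cv2.cvtColor(bot.camera("side"),cv2.COLOR_RGB2BGR)
f=lambda a:cv2.resize(a,(400,400),interpolation=cv2.INTER_CUBIC)
cv2.imwrite("pics/c1.png",np.hstack([f(t[130:230,215:315]),f(s[130:230,215:315])]));print(bot.get_obs()["eef_pos"])
E
```

```text
[ 0.52996884 -0.06416437  0.12640015]
```

View pics/c1.png

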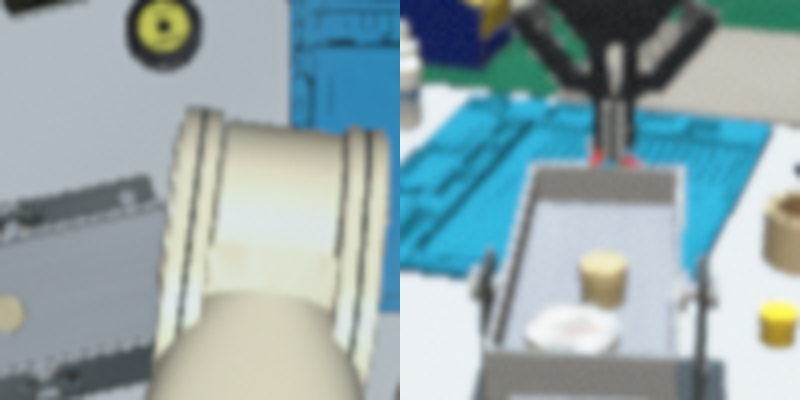

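Fingers sit just outside the right end wall (side crop 615,150), centred across the tray. Tan tin at (605,280) and jar at (573,328) are clear. I'll lower to contact.

Request:
step_arm(targets="-1 0 0 -0.014 0 0 0;-1 0 0 -0.026 0 0 0;-1 0 0 -0.034 0 0 0;-1 0 0 -0.038 0 0 0;-1 0 0 -0.04 0 0 0;-1 0 0 -0.04 0 0 0")

```text
clock: 2.62
eef_pos: [0.5314, -0.0623, 0.1064]
tool_rot: [0.623, 0.783, 0.0, 0.0]
ft_force: [-0.5, 0.1, -0.7]
grip_width: 0.0001
grasp_force: 0.0
```

Request:
step_arm(targets="-1 0 0 -0.011 0.037 0.009 0;-1 0 0.0005 -0.020 0.074 0.017 0;-1 0 0.001 -0.028 0.112 0.026 0;-1 -0.0005 0.002 -0.037 0.149 0.034 0;-1 -0.0007 0.003 -0.045 0.186 0.043 0;-1 -0.001 0.0045 -0.054 0.223 0.051 0;-1 -0.0014 0.006 -0.062 0.261 0.060 0;-1 -0.0018 0.008 -0.070 0.298 0.068 0;-1 -0.0023 0.010 -0.079 0.335 0.077 0;-1 -0.0028 0.0123 -0.087 0.372 0.085 0")

```text
clock: 3.45
eef_pos: [0.5306, -0.0557, 0.0634]
tool_rot: [0.615, 0.774, 0.095, -0.117]
ft_force: [-0.4, 2.1, 3.9]
grip_width: -0.0
grasp_force: 1.7
```

Request:
step_arm(targets="-1 0 0 0 0 0 0;-1 0 0 0 0 0 0")

```text
clock: 3.62
eef_pos: [0.5298, -0.0569, 0.0621]
tool_rot: [0.616, 0.774, 0.093, -0.117]
ft_force: [0.8, -0.3, 0.2]
grip_width: -0.0001
grasp_force: 0.0
```

```bash
python3 - <<'E'
from h import *
s=cv2.cvtColor(bot.camera("side"),cv2.COLOR_RGB2BGR)
cv2.imwrite("pics/c2.png",cv2.resize(s[140:280,200:340],(600,600),interpolation=cv2.INTER_CUBIC));o=bot.get_obs();print(o["eef_pos"],o["ft_force"],o["ft_torque"])
E
```

```text
[ 0.52973508 -0.05670082  0.06226578] [ 0.42617637 -0.33404407 -0.26583288] [-0.27643378 -0.05075196 -0.02808704]
```

View pics/c2.png

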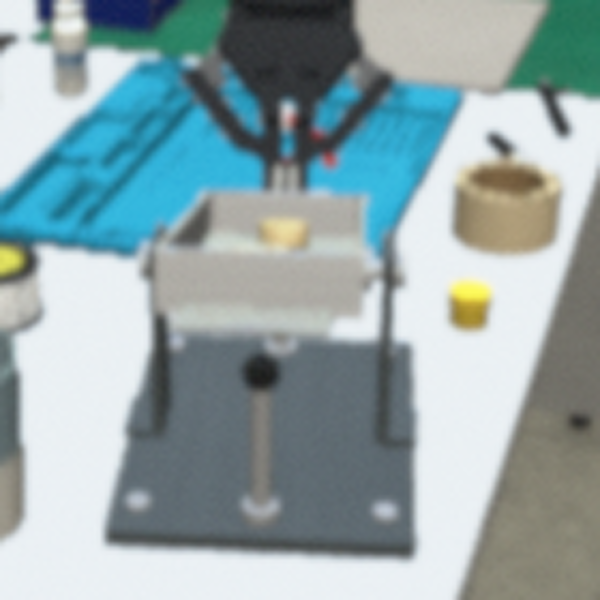

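The tray is tipped about 0.3 rad, with the fingers on the ledge behind the end wall. I'll go on slowly toward the stop.

Request:
step_arm(targets="-1 -0.0003 0.0013 -0.004 0.018 0.004 0;-1 -0.0006 0.0026 -0.008 0.037 0.009 0;-1 -0.0009 0.004 -0.012 0.055 0.013 0;-1 -0.0012 0.0054 -0.016 0.074 0.017 0;-1 -0.0015 0.007 -0.020 0.093 0.021 0;-1 -0.0019 0.0084 -0.024 0.112 0.026 0")

```text
clock: 4.17
eef_pos: [0.529, -0.052, 0.0507]
tool_rot: [0.611, 0.767, 0.121, -0.152]
ft_force: [-0.1, -0.1, 2.2]
grip_width: 0.0001
grasp_force: 1.2
```

Request:
step_arm(targets="-1 -0.0002 0.001 -0.002 0.01 0.002 0;-1 -0.0004 0.002 -0.004 0.02 0.004 0")

```text
clock: 4.33
eef_pos: [0.5288, -0.0511, 0.0484]
tool_rot: [0.61, 0.766, 0.126, -0.158]
ft_force: [0.3, -1.4, 0.9]
grip_width: 0.0004
grasp_force: 0.9
```

Request:
step_arm(targets="-1 -0.0002 0.001 -0.002 0.01 0.002 0;-1 -0.0004 0.002 -0.004 0.02 0.004 0")

```text
clock: 4.5
eef_pos: [0.5286, -0.0503, 0.0466]
tool_rot: [0.609, 0.765, 0.131, -0.164]
ft_force: [-0.2, -1.2, 1.1]
grip_width: 0.0001
grasp_force: 0.9
```

Request:
step_arm(targets="-1 -0.0002 0.001 -0.002 0.01 0.002 0;-1 -0.0004 0.002 -0.004 0.02 0.004 0")

```text
clock: 4.67
eef_pos: [0.5284, -0.0493, 0.0446]
tool_rot: [0.608, 0.764, 0.136, -0.169]
ft_force: [-0.0, -1.4, 0.3]
grip_width: -0.0001
grasp_force: 0.9
```

Request:
step_arm(targets="-1 -0.0002 0.001 -0.002 0.01 0.002 0;-1 -0.0004 0.002 -0.004 0.02 0.004 0")

```text
clock: 4.83
eef_pos: [0.5282, -0.0482, 0.0427]
tool_rot: [0.607, 0.762, 0.141, -0.176]
ft_force: [-0.5, -2.7, 0.7]
grip_width: 0.0001
grasp_force: 0.9
```

Request:
step_arm(targets="-1 -0.0002 0.001 -0.002 0.01 0.002 0;-1 -0.0004 0.002 -0.004 0.02 0.004 0")

```text
clock: 5.0
eef_pos: [0.528, -0.0471, 0.0407]
tool_rot: [0.605, 0.761, 0.146, -0.182]
ft_force: [0.7, -2.0, 1.5]
grip_width: -0.0001
grasp_force: 0.9
```

Request:
step_arm(targets="-1 -0.0002 0.001 -0.002 0.01 0.002 0;-1 -0.0004 0.002 -0.004 0.02 0.004 0")

```text
clock: 5.17
eef_pos: [0.5278, -0.0461, 0.0387]
tool_rot: [0.604, 0.76, 0.151, -0.188]
ft_force: [-0.2, -1.7, 0.7]
grip_width: -0.0
grasp_force: 0.9
```

Request:
step_arm(targets="-1 -0.0002 0.001 -0.002 0.01 0.002 0;-1 -0.0004 0.002 -0.004 0.02 0.004 0")

```text
clock: 5.33
eef_pos: [0.5275, -0.045, 0.0367]
tool_rot: [0.603, 0.758, 0.156, -0.194]
ft_force: [0.4, -1.8, 1.2]
grip_width: 0.0001
grasp_force: 0.9
```

Request:
step_arm(targets="-1 -0.0002 0.001 -0.002 0.01 0.002 0;-1 -0.0004 0.002 -0.004 0.02 0.004 0")

```text
clock: 5.5
eef_pos: [0.5273, -0.044, 0.0347]
tool_rot: [0.602, 0.756, 0.161, -0.2]
ft_force: [0.0, -2.7, 0.9]
grip_width: -0.0003
grasp_force: 0.9
```

Request:
step_arm(targets="-1 -0.0002 0.001 -0.002 0.01 0.002 0;-1 -0.0004 0.002 -0.004 0.02 0.004 0")

```text
clock: 5.67
eef_pos: [0.527, -0.0429, 0.0327]
tool_rot: [0.6, 0.755, 0.166, -0.206]
ft_force: [-1.0, -1.3, 1.7]
grip_width: 0.0001
grasp_force: 0.9
```

Request:
step_arm(targets="-1 -0.0002 0.001 -0.002 0.01 0.002 0;-1 -0.0004 0.002 -0.004 0.02 0.004 0")

```text
clock: 5.83
eef_pos: [0.5269, -0.0421, 0.0314]
tool_rot: [0.599, 0.753, 0.171, -0.211]
ft_force: [-3.7, -5.9, 9.8]
grip_width: 0.0001
grasp_force: 5.8
```

Request:
step_arm(targets="-1 0 0 0 0 0 0;-1 0 0 0 0 0 0;-1 0 0 0 0 0 0")

```text
clock: 6.08
eef_pos: [0.5269, -0.0422, 0.0315]
tool_rot: [0.599, 0.753, 0.171, -0.211]
ft_force: [-1.3, -2.8, 4.2]
grip_width: 0.0003
grasp_force: 2.9
```

Request:
step_arm(targets="-1 0 0 -0.001 0 0 0;-1 0 0 -0.002 0 0 0;-1 0 0 -0.002 0 0 0;-1 0 0 -0.002 0 0 0")

```text
clock: 6.42
eef_pos: [0.5269, -0.0421, 0.0314]
tool_rot: [0.599, 0.753, 0.172, -0.211]
ft_force: [-3.5, -3.8, 10.4]
grip_width: 0.0004
grasp_force: 5.0
```

On the stop at about 10 N. Holding.

Request:
step_arm(targets="-1 0 0 0 0 0 0;-1 0 0 0 0 0 0;-1 0 0 0 0 0 0;-1 0 0 0 0 0 0;-1 0 0 0 0 0 0;-1 0 0 0 0 0 0")

```text
clock: 6.92
eef_pos: [0.527, -0.0421, 0.0314]
tool_rot: [0.599, 0.753, 0.172, -0.211]
ft_force: [-2.2, -3.3, 8.7]
grip_width: 0.0001
grasp_force: 5.0
```

```bash
python3 - <<'E'
from h import *
t=cv2.cvtColor(bot.camera("top"),cv2.COLOR_RGB2BGR);s=cv2.cvtColor(bot.camera("side"),cv2.COLOR_RGB2BGR)
f=lambda a:cv2.resize(a,(400,400),interpolation=cv2.INTER_CUBIC)
cv2.imwrite("pics/c3.png",np.hstack([f(t[150:250,170:270]),f(s[150:250,220:320])]));o=bot.get_obs();print(o["eef_pos"],o["ft_force"])
E
```

```text
[ 0.52694891 -0.04212913  0.03136334] [-2.9809067  -3.71926586  9.61318093]
```

View pics/c3.png

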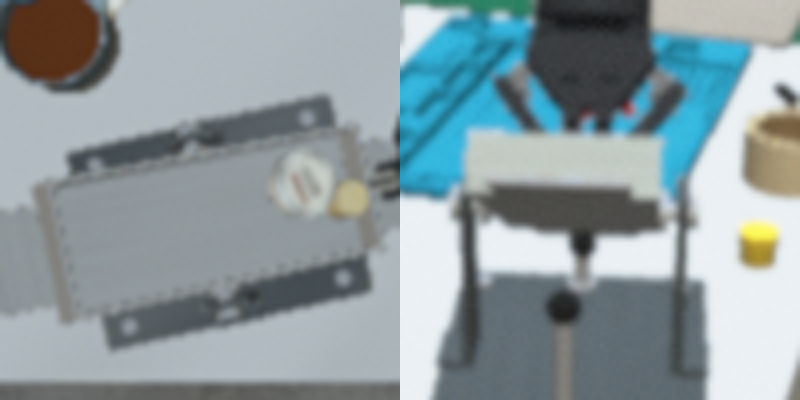

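The tan tin (crop 350,198) lies at the right end wall and the jar (303,183) rests against it. I'll hold longer and check that both have settled.

Request:
step_arm(targets="-1 0 0 0 0 0 0;-1 0 0 0 0 0 0;-1 0 0 0 0 0 0;-1 0 0 0 0 0 0;-1 0 0 0 0 0 0;-1 0 0 0 0 0 0;-1 0 0 0 0 0 0;-1 0 0 0 0 0 0;-1 0 0 0 0 0 0;-1 0 0 0 0 0 0")

```text
clock: 7.85
eef_pos: [0.527, -0.0421, 0.0314]
tool_rot: [0.599, 0.753, 0.172, -0.211]
ft_force: [-3.5, -4.4, 10.0]
grip_width: 0.0006
grasp_force: 5.0
```

Request:
step_arm(targets="-1 0 0 0 0 0 0;-1 0 0 0 0 0 0;-1 0 0 0 0 0 0;-1 0 0 0 0 0 0;-1 0 0 0 0 0 0;-1 0 0 0 0 0 0;-1 0 0 0 0 0 0;-1 0 0 0 0 0 0;-1 0 0 0 0 0 0;-1 0 0 0 0 0 0")

```text
clock: 8.68
eef_pos: [0.527, -0.0421, 0.0314]
tool_rot: [0.599, 0.753, 0.172, -0.211]
ft_force: [-3.0, -3.8, 10.0]
grip_width: -0.0002
grasp_force: 5.0
```

```bash
cat > m.py <<'E'
from h import *
def meas(im,th):
    # tray coords of jar & tin via masks; th = tilt
    C=np.array([.5004,.0746,.105]);u=np.array([-.2233,.9748,0]);xt=np.array([.9748,.2233,0])
    y=u*np.cos(th)+np.array([0,0,np.sin(th)]);n=np.cross(xt,y)
    h=cv2.cvtColor(im,cv2.COLOR_RGB2HSV);roi=np.zeros(h.shape[:2],np.uint8);cv2.fillPoly(roi,[np.array([[185,200],[268,180],[275,212],[190,230]])],255)
    for k,lo,hi,z in(("jar",(0,0,195),(179,25,255),.018),("tin",(15,45,120),(35,140,255),.024)):
        m=cv2.inRange(h,lo,hi)&roi;N,_,st,ce=cv2.connectedComponentsWithStats(m)
        if N<2: print(k,"none");continue
        i=1+st[1:,4].argmax();o,d=ray("top",ce[i]);p=o+d*((C+n*z-o)@n)/(d@n)
        print(k,"px",ce[i].round(1),st[i,4],"tray x,y",round(float((p-C)@xt),4),round(float((p-C)@y),4))
E
python3 - <<'E'
from m import *
t=bot.camera("top");cv2.imwrite("pics/t4.png",cv2.cvtColor(t,cv2.COLOR_RGB2BGR))
meas(t,.54);o=bot.get_obs();print(o["clock"],o["eef_pos"],o["ft_force"])
E
```

```text
jar px [248.1 192.3] 24 tray x,y 0.0192 -0.0783
tin px [256.9 199.5] 65 tray x,y -0.0058 -0.0977
8.7333 [ 0.52695292 -0.04211405  0.03136994] [-2.18281388 -3.27873125  9.26186655]
```

Both have settled: the tin is at the end wall, and the jar is wedged against the side wall and the tin. The tray was held over 2 s at about 10 N. Next I retreat along the ledge normal, keeping the tilt, and go round above the tray to the left ledge.

Request:
step_arm(targets="-1 0.0023 -0.0102 0.017 0 0 0;-1 0.007 -0.031 0.051 0 0 0;-1 0.014 -0.061 0.102 0 0 0;-1 0.0234 -0.102 0.17 0 0 0;-1 0.0234 -0.102 0.25 0 0 0;-1 0.0234 -0.102 0.33 0 0 0;-1 0.0234 -0.102 0.41 0 0 0;-1 0.0234 -0.102 0.5 0 0 0;-1 0.0234 -0.102 0.5 0 0 0;-1 0.0234 -0.102 0.5 0 0 0")

```text
clock: 9.57
eef_pos: [0.5401, -0.0932, 0.2829]
tool_rot: [0.598, 0.754, 0.172, -0.208]
ft_force: [-0.1, 0.0, -1.0]
grip_width: -0.0
grasp_force: 0.0
```

Request:
step_arm(targets="-1 -0.1 0.44 0 0 0 0;-1 -0.1 0.44 0 0 0 0;-1 -0.1 0.44 0 0 0 0;-1 -0.1 0.44 0 0 0 0;-1 -0.1 0.44 0 0 0 0;-1 -0.1 0.44 0 0 0 0;-1 -0.1 0.44 0 0 0 0;-1 -0.1 0.44 0 0 0 0;-1 -0.1 0.44 0 0 0 0")

```text
clock: 10.32
eef_pos: [0.4884, 0.1265, 0.2786]
tool_rot: [0.599, 0.753, 0.17, -0.212]
ft_force: [0.0, -0.3, -0.6]
grip_width: 0.0003
grasp_force: 0.0
```

Request:
step_arm(targets="-1 -0.0062 0.027 -0.042 0 0 0;-1 -0.0123 0.054 -0.084 0 0 0;-1 -0.0185 0.081 -0.125 0 0 0;-1 -0.0225 0.1 -0.152 0 0 0;-1 -0.0246 0.108 -0.166 0 0 0;-1 -0.0246 0.108 -0.166 0 0 0;-1 -0.0246 0.108 -0.166 0 0 0")

```text
clock: 10.9
eef_pos: [0.4769, 0.18, 0.1966]
tool_rot: [0.599, 0.753, 0.171, -0.211]
ft_force: [-0.1, -0.2, 0.9]
grip_width: 0.0002
grasp_force: 0.0
```

```bash
python3 - <<'E'
from h import *
from m import meas
T=bot.camera("top");t=cv2.cvtColor(T,cv2.COLOR_RGB2BGR);s=cv2.cvtColor(bot.camera("side"),cv2.COLOR_RGB2BGR)
f=lambda a:cv2.resize(a,(400,400),interpolation=cv2.INTER_CUBIC)
cv2.imwrite("pics/c5.png",np.hstack([f(t[145:245,185:285]),f(s[130:250,200:320])]));o=bot.get_obs();print(o["eef_pos"],o["ft_force"])
meas(T,.55)
E
```

```text
[0.47758089 0.18006132 0.19762576] [-0.68018896 -0.02292243 -0.15111962]
jar px [229.6 201.1] 892 tray x,y 0.0054 -0.0154
tin px [259.7 199.2] 20 tray x,y -0.0065 -0.1072
```

View pics/c5.png

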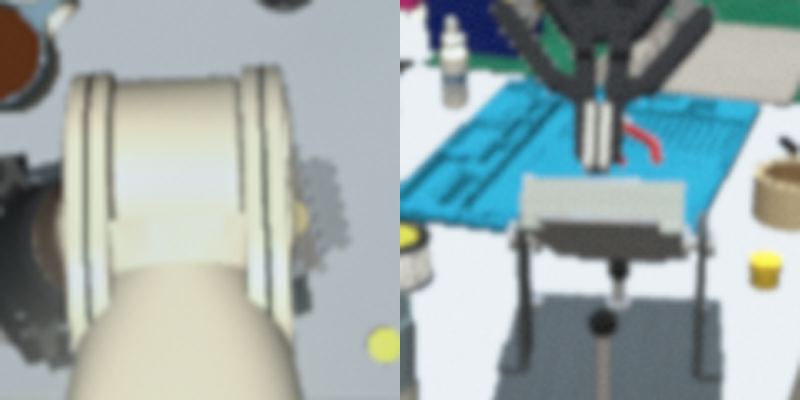

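```bash
python3 - <<'E'
from h import *
C=np.array([.5004,.0746,.105]);u=np.array([-.2233,.9748,0])
for th in(.50,.55,.6):print(th,proj("side",C+.16*(u*np.cos(th)+np.array([0,0,np.sin(th)]))))
print(proj("side",bot.get_obs()["eef_pos"]))
E
```

```text
0.5 (np.float64(257.32006614641364), np.float64(196.61369730496344))
0.55 (np.float64(257.48927397563295), np.float64(192.1292566150649))
0.6 (np.float64(257.67208320655146), np.float64(187.6815672857219))
(np.float64(257.92846842968845), np.float64(181.10027802182452))
```

The fingertips in the side view (crop 598,168) match the projected TCP, above the raised left ledge. In the tray frame they're at y ≈ +140 mm, about 22 mm over the ledge. I'll touch down along the normal.

Request:
step_arm(targets="-1 -0.0015 0.0065 -0.011 0 0 0;-1 -0.003 0.013 -0.021 0 0 0;-1 -0.004 0.0175 -0.029 0 0 0;-1 -0.0047 0.0205 -0.034 0 0 0;-1 -0.005 0.0215 -0.036 0 0 0;-1 -0.005 0.0215 -0.036 0 0 0")

```text
clock: 11.5
eef_pos: [0.4735, 0.1919, 0.1784]
tool_rot: [0.599, 0.753, 0.171, -0.211]
ft_force: [-0.5, 0.4, 0.2]
grip_width: 0.0
grasp_force: 0.0
```

Request:
step_arm(targets="-1 -0.001 0.0045 -0.009 -0.039 -0.009 0;-1 -0.0019 0.0084 -0.016 -0.076 -0.017 0;-1 -0.0028 0.0121 -0.024 -0.113 -0.026 0;-1 -0.0036 0.0158 -0.031 -0.151 -0.034 0;-1 -0.0044 0.0191 -0.039 -0.188 -0.043 0;-1 -0.0051 0.0222 -0.047 -0.225 -0.051 0;-1 -0.0057 0.025 -0.055 -0.262 -0.060 0;-1 -0.0063 0.0277 -0.063 -0.3 -0.069 0;-1 -0.0069 0.03 -0.071 -0.337 -0.077 0;-1 -0.0074 0.0322 -0.079 -0.374 -0.086 0")

```text
clock: 12.33
eef_pos: [0.4705, 0.2071, 0.1398]
tool_rot: [0.618, 0.777, 0.079, -0.094]
ft_force: [-0.6, -3.7, 2.5]
grip_width: -0.0001
grasp_force: 1.9
```

Request:
step_arm(targets="-1 -0.0003 0.0014 -0.0054 -0.025 -0.006 0;-1 -0.0006 0.0025 -0.011 -0.05 -0.011 0;-1 -0.0008 0.0035 -0.0164 -0.074 -0.017 0;-1 -0.0011 0.0047 -0.022 -0.099 -0.023 0;-1 -0.0012 0.0055 -0.0276 -0.124 -0.028 0;-1 -0.0014 0.0062 -0.0332 -0.149 -0.034 0;-1 -0.0016 0.0068 -0.0388 -0.174 -0.04 0;-1 -0.0017 0.0074 -0.0444 -0.199 -0.046 0;-1 -0.0018 0.0078 -0.05 -0.223 -0.051 0;-1 -0.0019 0.0082 -0.0556 -0.248 -0.057 0")

```text
clock: 13.17
eef_pos: [0.4695, 0.2119, 0.1113]
tool_rot: [0.622, 0.783, 0.016, -0.017]
ft_force: [1.5, -4.0, 3.2]
grip_width: -0.0001
grasp_force: 1.8
```

Request:
step_arm(targets="-1 0 0 -0.002 -0.009 -0.002 0;-1 0 0 -0.004 -0.018 -0.004 0;-1 0 0 -0.006 -0.027 -0.006 0")

```text
clock: 13.42
eef_pos: [0.4692, 0.2125, 0.1084]
tool_rot: [0.622, 0.783, 0.01, -0.01]
ft_force: [0.2, 0.4, 3.3]
grip_width: -0.0
grasp_force: 1.5
```

Request:
step_arm(targets="-1 0 0 -0.002 -0.009 -0.002 0;-1 0 0 -0.003 -0.014 -0.003 0")

```text
clock: 13.58
eef_pos: [0.4692, 0.2125, 0.107]
tool_rot: [0.622, 0.783, 0.007, -0.005]
ft_force: [0.1, -0.2, 3.1]
grip_width: 0.0002
grasp_force: 1.4
```

Request:
step_arm(targets="-1 0 0 -0.002 -0.009 -0.002 0;-1 0 0 -0.003 -0.01 -0.002 0")

```text
clock: 13.75
eef_pos: [0.4692, 0.2125, 0.1055]
tool_rot: [0.622, 0.783, 0.004, -0.002]
ft_force: [0.7, 2.5, 2.7]
grip_width: 0.0001
grasp_force: 1.5
```

Request:
step_arm(targets="-1 0 0 -0.002 -0.004 -0.001 0;-1 0 0 -0.003 -0.004 -0.001 0")

```text
clock: 13.92
eef_pos: [0.4692, 0.2125, 0.1044]
tool_rot: [0.622, 0.783, 0.003, -0.001]
ft_force: [-1.6, 1.9, 7.3]
grip_width: 0.0001
grasp_force: 3.8
```

Request:
step_arm(targets="-1 0 0 -0.001 0 0 0;-1 0 0 -0.002 0 0 0;-1 0 0 -0.002 0 0 0;-1 0 0 -0.002 0 0 0")

```text
clock: 14.25
eef_pos: [0.4692, 0.2125, 0.1041]
tool_rot: [0.622, 0.783, 0.004, -0.001]
ft_force: [-3.2, 2.0, 8.1]
grip_width: -0.0002
grasp_force: 4.5
```

On the rest: the force rose to 8 N and the height stopped changing. Now I lift off and clear the view.

Request:
step_arm(targets="-1 0 0 0.004 0 0 0;-1 0 0 0.02 0 0 0;-1 0 0 0.07 0 0 0;-1 0 0 0.14 0 0 0;-1 0 0 0.22 0 0 0;-1 0 0 0.3 0 0 0;-1 -0.08 0 0.3 0 0 0;-1 -0.16 0 0.3 0 0 0;-1 -0.24 0 0.3 0 0 0;-1 -0.3 0 0.3 0 0 0")

```text
clock: 15.08
eef_pos: [0.3165, 0.2108, 0.2529]
tool_rot: [0.622, 0.783, 0.002, -0.001]
ft_force: [-0.4, -0.9, 0.3]
grip_width: 0.0002
grasp_force: 0.0
```

Request:
step_arm(targets="-1 -0.06 0.08 0 0 0 0;-1 -0.06 0.16 0 0 0 0;-1 -0.06 0.24 0 0 0 0;-1 -0.06 0.24 0 0 0 0;-1 -0.06 0.24 0 0 0 0;-1 -0.06 0.24 0 0 0 0")

```text
clock: 15.58
eef_pos: [0.2888, 0.3311, 0.2525]
tool_rot: [0.622, 0.783, 0.002, -0.0]
ft_force: [0.9, -0.1, -0.1]
grip_width: 0.0
grasp_force: 0.0
```

```bash
python3 - <<'E'
from h import *
from m import meas
T=bot.camera("top");t=cv2.cvtColor(T,cv2.COLOR_RGB2BGR);s=cv2.cvtColor(bot.camera("side"),cv2.COLOR_RGB2BGR)
f=lambda a:cv2.resize(a,(400,400),interpolation=cv2.INTER_CUBIC)
cv2.imwrite("pics/c6.png",np.hstack([f(t[115:255,155:295]),f(s[150:270,200:320])]));o=bot.get_obs();print(o["eef_pos"],o["ft_force"])
meas(T,0)
E
```

```text
[0.28923755 0.33044318 0.25278923] [-0.38266521  0.53617714 -0.11025824]
jar px [246.7 194.3] 143 tray x,y 0.013 -0.0722
tin px [258.8 198.4] 47 tray x,y -0.005 -0.1014
```

View pics/c6.png

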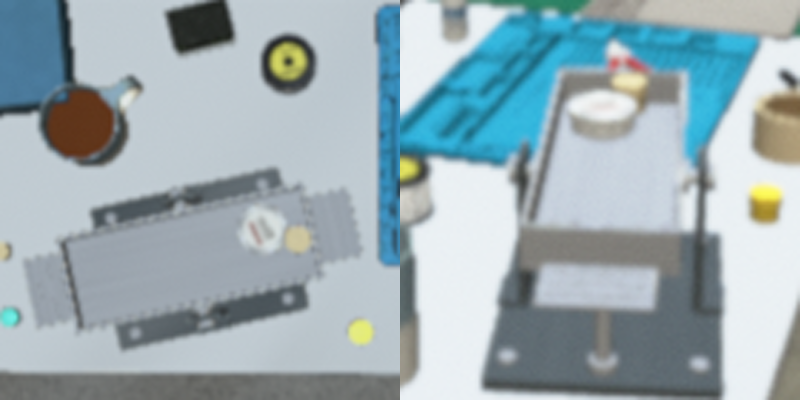

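The tray is level with both tins at the right end: jar at crop (263,230), tin at (298,240). I'll check the levelness and the bystanders against the first pictures, with numbers only.

```bash
python3 - <<'E'
from h import *
g=lambda a:cv2.cvtColor(a,cv2.COLOR_BGR2GRAY).astype(np.float32)
n={k:g(cv2.cvtColor(bot.camera(k),cv2.COLOR_RGB2BGR)) for k in("side","top")}
o={k:g(cv2.imread(f"pics/{k}0.png")) for k in n}
for nm,k,(a,b,c,d) in(("ledge","side",(216,246,232,286)),("reel","top",(120,152,240,272)),("loupe","top",(172,190,290,308)),("cutters","top",(155,190,335,385))):
    A,B=o[k][a:b,c:d].copy(),n[k][a:b,c:d].copy();print(nm,cv2.phaseCorrelate(A,B),abs(A-B).mean())
E
```

```text
ledge ((0.10746380856904025, 0.12348919126308466), 0.908075370317624) 3.0728395
reel ((-0.01943298030377605, 0.00809130983483719), 0.972656493075192) 1.8105469
loupe ((0.017910145488304607, 0.03752963017593203), 0.992096053229438) 1.4135803
cutters ((-0.0007852338696920924, -0.051297998665578604), 0.9577038137118021) 1.3142858
```

Ledge back within about 0.1 px, and bystanders unmoved.

```bash
python3 -c "
from workcell import bot
print(bot.job_done())"
```

```text
the job is handed in; nothing more can be done
None
```

I tipped the tray onto its stop (about 0.55 rad), held it there at about 10 N for over 2 s, and pushed it back level on its rest. Both tins are at the right-hand end: the tan one at the end wall, and the jar resting against it. The highest push I read was about 12 N, the reel, cutters and loupe haven't moved, and the job is handed in.

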